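# Line up a round LED board in a test jig and lower the probes onto it

## Robot

A 6-joint arm with a two-finger parallel gripper is mounted at the origin on the work surface. World frame = base frame: x ahead of the robot, y to its left, z up, the work surface at z = 0. Lengths are in m, angles in rad, forces in N, time in s.
With the tool pointing down it reaches from about 0.35 to 0.775 m from the base axis. Payload 7.3 kg.
Tool frame: the origin (TCP) lies on the centre line of the jaws, within the pads' length; the fingertips stand 17 mm ahead of it and the grasp point (between the pads) lies 2 mm behind it (robot.tcp_to_tips is the distance from the TCP to the fingertips, in m); z points along the fingers, y is the line along which they close (so a half turn about z gives the same grasp; the last joint's range is limited). The gripper opens to 92 mm and grips with 3 to 60 N. Pads are 19 mm wide; open, the fingers measure 130 mm over their backs; the gripper's body (75 mm by 190 mm) begins 47 mm behind the grasp point.
Start: joints at [1.19, 0.342, 1.524, -0, 1.275, -0.146], TCP at [0.122, 0.511, 0.244] pointing down, gripper open.
Joint ranges: [-2.53, 2.53], [-0.77, 2.02], [0.04, 2.7], [-1, 4.14], [0.28, 2.66], [-3.11, 3.11]. Speed limits (rad/s): [2.57, 2.57, 3.14, 3.14, 3.14, 3.14].

## Interface

Orientations are given as [roll, pitch, yaw] about the fixed x, y, z axes, in that order (R = Rz(yaw) Ry(pitch) Rx(roll)).
In Python, from cell import robot gives the robot as it stands. The module is installed in compiled form; this text tells all that it offers.
- The arm moves only by the tool carry_out, never from a script. Its argument "commands" is a list of rows, each a list of 3 entries, a list of its own where there are three numbers: the shift along the tool's x, y, z in m, then the turn about the tool's z in rad, then the opening, from 0 (shut) to 1 (fully open). In form: [[[dx, dy, dz], yaw, claw], ...]. A call has 1 to 20 rows; each row shifts and turns the commanded pose from where the row before left it, along the tool's axes as they then stand; what a row does not reach is not made up. A row lasts 1/8 s, in which the tool goes at most 62.5 mm and 10.7 degrees, less where a joint would pass 70% of its speed; a pose out of reach is approached as far as the arm can. A call is refused whole if a number of a shift passes 0.0625 or a number of a turn 0.188, either way. A call with a gripper value outside its range is refused whole. The fingers move at their own pace and stop on an object; "newtons" is the grip in N (left out, the last holds). Time passes only in rows, so rows that do not move let the fingers close. It gives the time, the measured TCP pose, the force, the opening and the grip force at its end, in the units of the state.
- robot.observe(): the state, without advancing time (a new reading comes with each control period).
- robot.read_camera(name): name is "scene" or "top"; returns a dict with "pixels" (400x640x3 uint8, red, green, blue), "fx", "fy", "cx", "cy" (pixels), "view" (4x4, takes a point from world to camera coordinates). Camera axes: x right, y up, looking along -z (the intrinsics and any distortion apply to the point x, -y, -z); pixel columns grow to the right and rows downward; lengths in m; the calibration is good to about 2 mm. A picture is of the moment at which its call begins. There is no depth.
- robot.hand_in(): hands the job in; it is judged then, once.
Trained networks look in a picture, given as the dict that the camera call returned (one of the last four; its "shot" number tells which), for a name from the list of things; names that differ only in an ending like _2 or _b are one class to them, and where a whole thing is asked for, a point or a joint stands for the part that bears it (a point fixed in the world has none). Each returns a list of dicts, best first, with "p" (0 to 1); they miss things now and then, are a little off and sometimes report something else, mostly with a low value. They report only what shows in the picture. A call takes as long as a camera call. They do not tell look-alikes from the thing itself.
- robot.find_in(picture, name): "at" ([column, row] in pixels, amid what is visible of it).
- robot.tip_of(picture, name): "at" ([column, row] in pixels: a listed point, or the origin of a listed thing).
The state is a dict: "time": time; "qpos": joint angles; "qvel": joint speeds; "joint_efforts": joint torques, N m; "tool_pos": TCP position; "tool_rot": TCP orientation; "contact_force": force on the tool from outside, world axes, zero at the start; "torque": the same for the moment, N m; "opening": finger opening in m; "grip_force": force on a finger pad.
Only numpy, scipy, OpenCV 4.12 (cv2) and the standard library are available. Lean on these libraries where they do the work, as an engineer would, in place of code of your own. Each camera call takes 0.05 s, during which the arm holds its last target. There are 200 camera calls.

## Task

With the fingertips pressed lightly on its top, turn and slide the round white LED board in the test jig until its flat edge lies fully against the steel alignment bar and its round edge touches the stop pin. Then take the red ball of the probe arm, lower it gently until both probes rest on the board under the arm's own weight, and let go. Never press or push the board hard, and leave everything else on the bench where it is.

Things in the scene. Friction and masses are not known exactly. Their poses are not given: they have to be found in the camera images.
- jig: Test jig, fixed: black box 170 x 255 mm, deck 26 mm above the table. Origin: on the table under the board centre's seated place; x points from there to the alignment bar, y to the stop pin, z up. Six smooth, stiffly sprung white buttons (on a circle of 34 mm radius) carry the board's underside 32 mm above the table; 20 N sink them 1 mm.
- led_board: The board to line up: white round aluminium LED board, 100 mm diameter, 5 mm thick, about 110 g, smooth top, nothing to grip, one flat edge 50 mm long. Origin: centre of the underside; x points to the middle of the flat, 43.3 mm away; z up. Seated: the jig's x, y and yaw, 32 mm up. It slips on the buttons and sticks to a fingertip: 6 N of pressing with two fingertips about 55 mm apart turns it (shut fingers on its middle just spin); 12 N is too much.
- board_flat (a point): Middle of the board's flat edge, at half its thickness. At the start the flat is turned 0.6 to 1.6 rad anticlockwise (from above) from the bar, and the board's centre lies 10 to 18 mm short of its seated place towards the bar and 5 to 14 mm short towards the pin.
- align_bar: Steel alignment bar, fixed to the jig: 12 mm thick (x), 110 mm long (y), 14 mm high, top 40 mm above the table. Origin: middle of the face that the flat must lie against, at half height; axes as the jig's. The board may be pushed against it, or the pin, with 15 N at most; 3 N seats it. A thin black line on the board runs along its flat.
- bar_face (a point): Point on the bar's face that the middle of the flat meets when the board is seated, 34.5 mm above the table; axes as the jig's.
- stop_pin: Steel stop pin, fixed to the jig: 10 mm diameter, 14 mm high, top 40 mm above the table. Origin: centre of its foot, 55 mm along the jig's y from its origin.
- probe_arm (a joint): Probe arm's hinge angle, rad: 0 = level with the probe tips just touching the seated board, then it sinks to about -0.02 as the sprung probes yield; 1.57 = upright; at the start it leans back on its stop at 2.35. It moves freely and falls if let go anywhere else. Its weight puts about 2 N on the board.
- probe_hinge (a point): Hinge of the probe arm, 115 mm along the jig's -y from its origin, 74 mm above the table; the hinge axis lies along the jig's x, between two cheeks 34 mm wide overall and 86 mm high. The arm (12 mm wide, 10 mm thick) points to the jig's +y when down; two probes 18 mm apart reach 37 mm below its axis, 93 mm from the hinge.
- probe_ball (a point): Centre of the red ball on the end of the probe arm: 22 mm diameter, 125 mm from the hinge; can be pinched from above, fingers on the sides that face along the jig's x.
- spare_board: Bystander: round dark green LED board, 72 mm diameter, 5 mm thick, no flat; lies on the table.
- multimeter: Bystander: orange and black multimeter, 180 x 85 x 48 mm, lying flat. Origin: centre of the underside.
- putty_tub: Bystander: white tub with a blue label, 90 mm diameter, 95 mm high.
- solder_spool: Bystander: steel-coloured solder spool, 56 mm diameter, 45 mm high, standing.
- screwdriver: Bystander: screwdriver with a yellow handle, 190 mm long, lying.
- screw_tray: Bystander: blue divided screw tray, 120 x 90 x 24 mm.
- heatsink: Bystander: finned aluminium processor heat sink, 70 x 70 x 38 mm.
Things that resemble listed ones, but are neither listed nor needed, are in the scene too. What is shaped like the led_board but purple, turquoise or yellow is not meant.

How it is judged:
By the outcome, as a careful person would: the job done as asked, in the order asked, and still so for the second after the job is handed in, with the robot touching nothing.
It also fails if it takes over 72 s, if anything falls off the work surface, if the arm or the gripper's body presses on something with over 40 N, if the wrist force passes 120 N, or if a joint passes its speed limit or range.

## Working session

There is one attempt and no reset: what is moved stays moved. The work goes in short steps, Python scripts to look and compute and a tool call to move; the robot and the scene stay as the last step left them, time stands still between calls to the robot, and variables do not carry over. Pictures are saved under pics/ and viewed, at most 10 in all, crops included, and the job is handed in when it is done.

Besides the shell and the picture viewer there is one more tool, called after "Request:" in YAML: its name, and indented under it one key for each argument. carry_out: Moves the arm, as the interface text tells. Its arguments: {"type":"object","properties":{"commands":{"type":"array"},"newtons":{"type":"number"}},"required":["commands"]}

```bash
mkdir -p pics
cat > h.py <<'E'
import numpy as np, cv2
from cell import robot
def ray(p,uv):
    V=np.array(p["view"]);R=V[:3,:3];t=V[:3,3]
    d=np.array([(uv[0]-p["cx"])/p["fx"],-(uv[1]-p["cy"])/p["fy"],-1.])
    return -R.T@t, R.T@d
def at_z(p,uv,z):
    c,d=ray(p,uv); return c+d*(z-c[2])/d[2]
def proj(p,X):
    V=np.array(p["view"]);q=V[:3,:3]@np.array(X)+V[:3,3]
    return np.array([p["cx"]+p["fx"]*q[0]/-q[2],p["cy"]-p["fy"]*q[1]/-q[2]])
def save(p,n,crop=None,s=1):
    im=p["pixels"][:,:,::-1]
    if crop: im=im[crop[1]:crop[3],crop[0]:crop[2]]
    cv2.imwrite("pics/"+n,cv2.resize(np.ascontiguousarray(im),None,fx=s,fy=s,interpolation=cv2.INTER_CUBIC))
E
python3 - <<'E'
from h import *
P={c:robot.read_camera(c) for c in("top","scene")}
print(P["top"].keys())
for c,p in P.items():
    save(p,c+"0.png")
    print(c,p["fx"],p["fy"],p["cx"],p["cy"],ray(p,(320,200)))
    for n,z in(("jig",0),("led_board",.032),("board_flat",.0345),("align_bar",.033),("bar_face",.0345),("stop_pin",.026),("probe_hinge",.074),("probe_ball",.15)):
        for r in robot.tip_of(p,n)[:3]: print(c,n,np.round(r["at"],1),round(r["p"],2),np.round(at_z(p,r["at"],z),4))
s=robot.observe();print(s["tool_pos"],s["tool_rot"],s["contact_force"],s["opening"],robot.tcp_to_tips)
E
```

```text
dict_keys(['pixels', 'fx', 'fy', 'cx', 'cy', 'view', 'shot'])
top 488.4936456137924 488.4936456137924 321.35392355568996 198.51041899569475 (array([0.34329741, 0.01895106, 1.60697903]), array([ 0.1359214 , -0.01150149, -0.99066143]))
top jig [282.6 211.8] 0.8 [0.522  0.1232 0.    ]
top led_board [290.8 213. ] 0.9 [0.5151 0.0945 0.032 ]
top led_board [285.6 266.9] 0.89 [0.3419 0.1066 0.032 ]
top led_board [272.5 156.4] 0.58 [0.7011 0.1595 0.032 ]
top board_flat [250.2 268.2] 0.89 [0.3359 0.2188 0.0345]
top board_flat [299.4 270.9] 0.73 [0.3301 0.0623 0.0345]
top board_flat [277.3 201.4] 0.6 [0.5518 0.1391 0.0345]
top align_bar [281.9 193.4] 0.42 [0.5785 0.125  0.033 ]
top bar_face [286.  194.6] 0.83 [0.5746 0.1115 0.0345]
top bar_face [286.  214.2] 0.65 [0.5106 0.1098 0.0345]
top stop_pin [301.3 169.9] 0.7 [0.6591 0.0639 0.026 ]
top probe_hinge [318. 209.] 0.76 [0.5248 0.007  0.074 ]
top probe_ball [351.3 206.1] 0.79 [ 0.5265 -0.0925  0.15  ]
top probe_ball [144.1 249.4] 0.73 [0.386  0.5185 0.15  ]
scene 381.5909434422874 381.5909434422874 318.4724282676296 197.74377355203617 (array([ 1.3684416 , -0.71090843,  1.04528791]), array([-0.56259705,  0.50290358, -0.65621912]))
scene led_board [336.  195.3] 0.89 [0.5198 0.1353 0.032 ]
scene led_board [372.3 221.9] 0.66 [0.7235 0.1346 0.032 ]
scene led_board [336.1 174.4] 0.66 [0.416  0.2322 0.032 ]
scene board_flat [381.4 224.8] 0.77 [0.758  0.1473 0.0345]
scene board_flat [341.3 197.7] 0.69 [0.5469 0.1395 0.0345]
scene board_flat [297.9 182.7] 0.59 [0.3568 0.0654 0.0345]
scene align_bar [343.5 207.8] 0.48 [0.5958 0.1052 0.033 ]
scene bar_face [341.7 202.9] 0.92 [0.5712 0.1187 0.0345]
scene probe_hinge [314.  204.3] 0.53 [ 0.5399 -0.0006  0.074 ]
scene probe_ball [296.7 195.3] 0.42 [ 0.527  -0.0724  0.15  ]
[0.12212632 0.51063027 0.24374752] [3.14146214e+00 1.19927764e-05 2.90675756e+00] [ 0.12778681 -0.24873126  0.75592367] 0.09202901105389527 0.017
```

Run:
```python
from h import *
p=robot.read_camera("top");save(p,"t1.png",(210,130,410,280),4)
```

```text
(no output)
```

View pics/t1.png

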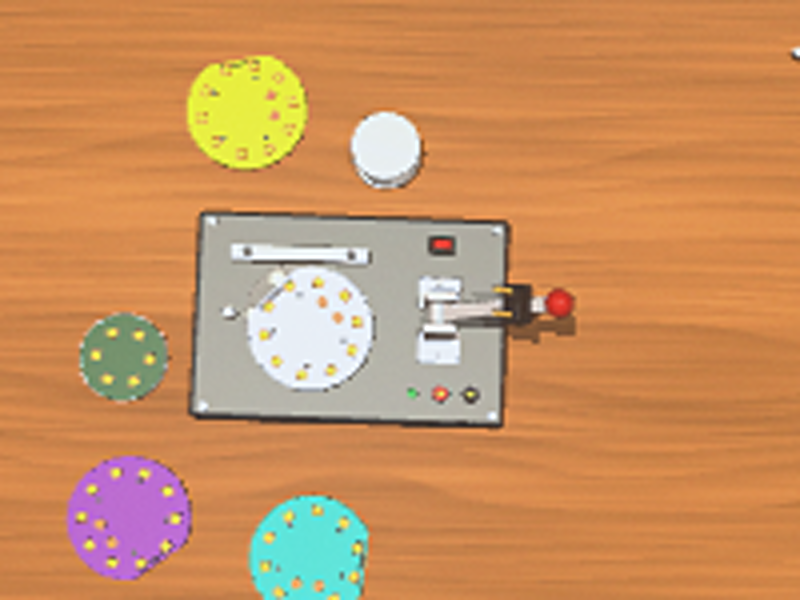

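View pics/scene0.png

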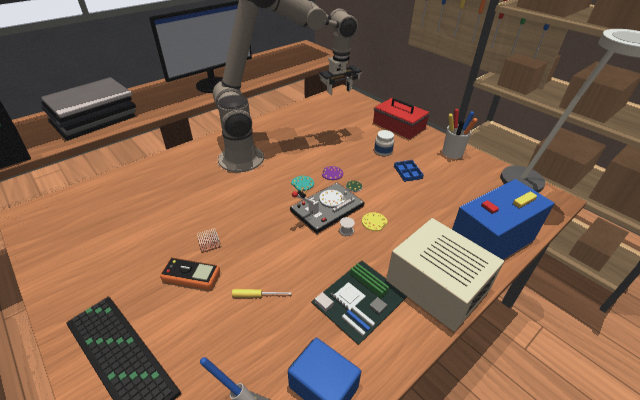

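The top crop shows the jig's deck, with the bar at crop (300,253) and the pin at (229,312). The white board is centred near (312,328) with its flat facing up-left. The arm leans back to the right, with the ball at (560,303). In the crop, jig x points up and y points left.

```bash
cat >> h.py <<'E'
from scipy.optimize import least_squares
def jigpose(p):
    "deck corners by black+grey silhouette -> yaw; returns centre,yaw"
E
python3 - <<'E'
from h import *
ims=[robot.read_camera("top") for _ in range(3)]
p=ims[0]; im=np.mean([q["pixels"] for q in ims],0)
c=lambda u,v:(210+u/4-.375,130+v/4-.375)
# rough
for n,uv,z in(("TL",(201,211),.026),("TR",(510,221),.026),("BR",(502,427),.026),("BL",(190,417),.026),("barL",(231,250),.04),("barR",(370,256),.04),("pin",(229,312),.04),("board",(312,328),.037),("ball",(560,303),.163)):
    print(n,np.round(at_z(p,c(*uv),z)[:2],4))
# rectify at z=.037, 1mm -> 4px/mm no: 0.5mm/px
xs=np.arange(.60,.43,-.0005); ys=np.arange(.20,.0,-.0005)
m=np.array([[proj(p,(x,y,.037)) for y in ys] for x in xs]).astype(np.float32)
r=cv2.remap(im.astype(np.float32),m[...,0],m[...,1],cv2.INTER_CUBIC)
r=np.clip(r,0,255)
w=(r.min(2)>205).astype(np.uint8)
n,l,st,ce=cv2.connectedComponentsWithStats(w)
out=cv2.resize(r[:,:,::-1].astype(np.uint8),None,fx=2,fy=2)[:, :800]
cv2.imwrite("pics/rect.png",out)
for i in range(1,n):
    if st[i,4]>60: print(st[i],ys[int(ce[i][0])],xs[int(ce[i][1])])
E
```

```text
TL [0.6147 0.1986]
TR [ 0.6114 -0.0547]
BR [ 0.4424 -0.0504]
BL [0.4459 0.2016]
barL [0.5807 0.1717]
barR [0.578  0.0591]
pin [0.5302 0.1716]
board [0.5188 0.1046]
ball [ 0.527  -0.0864]
[  56   27  221   28 3863] 0.11849999999999994 0.5800000000000022
[   85    62   201   197 25484] 0.10649999999999993 0.518500000000009
[ 362   76   38   49 1080] 0.010999999999999843 0.5525000000000052
[371 120  29  44 765] 0.005499999999999838 0.5280000000000079
[ 46 130  16  15 173] 0.1735 0.5315000000000075
[ 361  169   39   48 1325] 0.009999999999999842 0.5025000000000107
[ 11 284  16  15 177] 0.191 0.45500000000001595
```

View pics/rect.png

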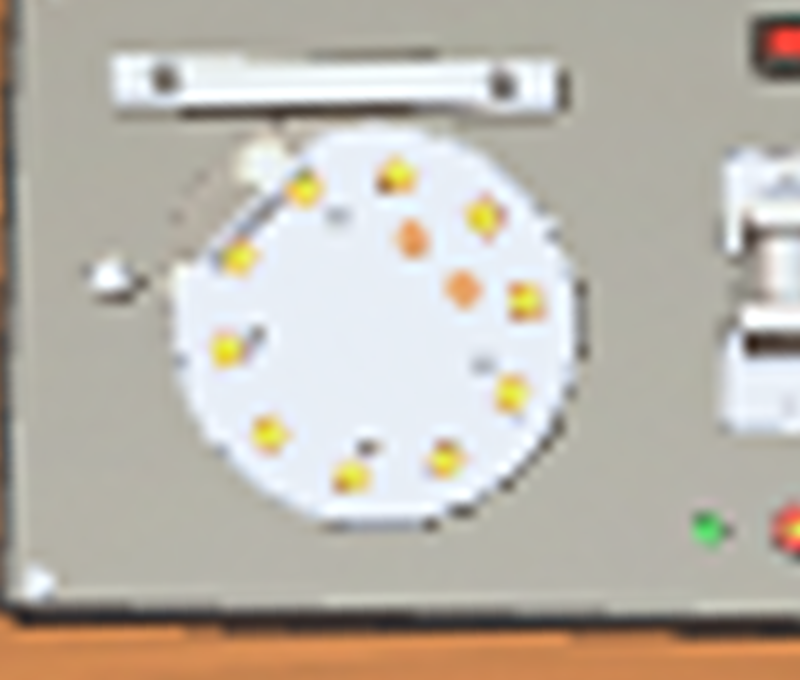

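Request:
carry_out:
  commands:
    - [[-0.04,-0.0252,0],0,0.57]
    - [[-0.04,-0.0252,0],0,0.57]
    - [[-0.04,-0.0252,0],0,0.57]
    - [[-0.04,-0.0252,0],0,0.57]
    - [[-0.04,-0.0252,0],0,0.57]
    - [[-0.04,-0.0252,0],0,0.57]
    - [[-0.04,-0.0252,0],0,0.57]
    - [[-0.04,-0.0252,0],0,0.57]
    - [[-0.04,-0.0252,0],0,0.57]
    - [[-0.04,-0.0252,0],0,0.57]
    - [[-0.04,-0.0252,0],0,0.57]
    - [[-0.04,-0.0252,0],0,0.57]
    - [[0,0,0.04],-0.167,0.57]
    - [[0,0,0.04],-0.167,0.57]
    - [[0,0,0.04],-0.167,0.57]
    - [[0,0,0.03],0,0.57]
    - [[0,0,0.015],0,0.57]
    - [[0,0,0],0,0.57]
    - [[0,0,0],0,0.57]

```text
time: 3.48
tool_pos: [0.5195, 0.1049, 0.0799]
tool_rot: [-3.141, 0.002, -2.875]
contact_force: [0.2, -0.2, 0.6]
opening: 0.0522
grip_force: 0.0
```

Request:
carry_out:
  commands:
    - [[0,0,0.012],0,0.57]
    - [[0,0,0.008],0,0.57]
    - [[0,0,0.003],0,0.57]
    - [[0,0,0.001],0,0.57]
    - [[0,0,0],0,0.57]
    - [[0,0,0],0,0.57]

```text
time: 4.22
tool_pos: [0.5188, 0.1049, 0.0549]
tool_rot: [-3.142, 0.001, -2.875]
contact_force: [0.4, 0.1, 0.3]
opening: 0.0523
grip_force: 0.0
```

Request:
carry_out:
  commands:
    - [[0,0,0.001],0,0.57]
    - [[0,0,0],0,0.57]
    - [[0,0,0],0,0.57]

```text
time: 4.6
tool_pos: [0.5188, 0.1049, 0.0539]
tool_rot: [-3.142, 0.001, -2.875]
contact_force: [0.1, 0.2, 2.1]
opening: 0.0526
grip_force: 1.2
```

Request:
carry_out:
  commands:
    - [[0,0,0.0003],0,0.57]
    - [[0,0,0],0,0.57]
    - [[0,0,0],0,0.57]

```text
time: 4.97
tool_pos: [0.5188, 0.1049, 0.0537]
tool_rot: [-3.142, 0.001, -2.875]
contact_force: [0.8, -0.5, 5.2]
opening: 0.0525
grip_force: 2.6
```

Request:
carry_out:
  commands:
    - [[0,0,5e-05],0.03,0.57]
    - [[0,0,0],0.04,0.57]
    - [[0,0,0],0.04,0.57]
    - [[0,0,0],0.04,0.57]
    - [[0,0,0],0,0.57]
    - [[0,0,0],0,0.57]

```text
time: 5.72
tool_pos: [0.5189, 0.1049, 0.0537]
tool_rot: [3.142, 0.001, -3.026]
contact_force: [-0.8, -0.9, 5.5]
opening: 0.0523
grip_force: 2.6
```

```bash
cat >> h.py <<'E'
def rect(n,s=1,**k):
    ims=[robot.read_camera("top") for _ in range(2)]
    p=ims[0]; im=np.mean([q["pixels"] for q in ims],0)
    xs=np.arange(.60,.43,-.0005); ys=np.arange(.20,.04,-.0005)
    m=np.array([[proj(p,(x,y,.037)) for y in ys] for x in xs]).astype(np.float32)
    r=np.clip(cv2.remap(im.astype(np.float32),m[...,0],m[...,1],cv2.INTER_CUBIC),0,255)
    cv2.imwrite("pics/"+n,cv2.resize(r[:,:,::-1].astype(np.uint8),None,fx=1.6,fy=1.6,interpolation=cv2.INTER_CUBIC))
    return p,r
E
python3 - <<'E'
from h import *
rect("r2.png"); s=robot.observe();print(s["contact_force"],s["torque"])
E
```

```text
[-0.47194529 -0.45221626  4.85772223] [ 0.00390892  0.11525135 -0.04239014]
```

View pics/r2.png

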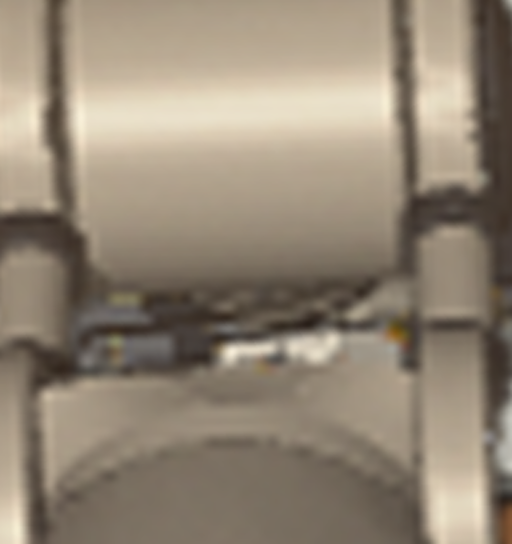

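The arm hides the board from the top camera. I'll finish the turn, shift the board part of the way, then back off and look.

Request:
carry_out:
  commands:
    - [[0,0,0],0.04,0.57]
    - [[0,0,0],0.05,0.57]
    - [[0,0,0],0.05,0.57]
    - [[0,0,0],0.05,0.57]
    - [[0,0,0],0.05,0.57]
    - [[0,0,0],0.05,0.57]
    - [[0,0,0],0.05,0.57]
    - [[0,0,0],0.03,0.57]
    - [[0,0,0],0,0.57]

```text
time: 6.95
tool_pos: [0.5189, 0.1049, 0.0537]
tool_rot: [3.141, 0.001, 2.887]
contact_force: [-0.5, -0.7, 4.8]
opening: 0.0526
grip_force: 2.6
```

Request:
carry_out:
  commands:
    - [[0,0,0],0.04,0.57]
    - [[0,0,0],0.05,0.57]
    - [[0,0,0],0.05,0.57]
    - [[0,0,0],0.05,0.57]
    - [[0,0,0],0.05,0.57]
    - [[0,0,0],0.04,0.57]
    - [[0,0,0],0,0.57]
    - [[0,0,0],0,0.57]

```text
time: 7.95
tool_pos: [0.519, 0.1049, 0.0538]
tool_rot: [3.141, 0.001, 2.608]
contact_force: [0.1, 0.1, 5.6]
opening: 0.0526
grip_force: 2.6
```

Request:
carry_out:
  commands:
    - [[-0.0005,0.002,0],0,0.57]
    - [[-0.0005,0.002,0],0,0.57]
    - [[-0.0005,0.002,0],0,0.57]
    - [[-0.0005,0.002,0],0,0.57]
    - [[-0.0005,0.002,0],0,0.57]
    - [[0,0,0],0,0.57]
    - [[0,0,0],0,0.57]

```text
time: 8.82
tool_pos: [0.5258, 0.112, 0.0537]
tool_rot: [-3.141, 0.0, 2.608]
contact_force: [-1.1, -1.3, 5.8]
opening: 0.0524
grip_force: 3.1
```

Request:
carry_out:
  commands:
    - [[-0.0009,0.0005,0],0,0.57]
    - [[-0.0009,0.0005,0],0,0.57]
    - [[0,0,0],0,0.57]
    - [[0,0,0],0,0.57]

```text
time: 9.32
tool_pos: [0.5273, 0.1122, 0.0536]
tool_rot: [-3.141, -0.001, 2.608]
contact_force: [-2.2, -0.1, 7.4]
opening: 0.0524
grip_force: 3.6
```

Run:
```python
from h import *
p=robot.read_camera("scene");save(p,"s3.png",(270,150,400,250),6)
print(robot.observe()["contact_force"],robot.observe()["torque"])
```

```text
[-3.09341247  0.13949958  6.49943853] [-0.02096701  0.50022422 -0.01773796]
```

View pics/s3.png

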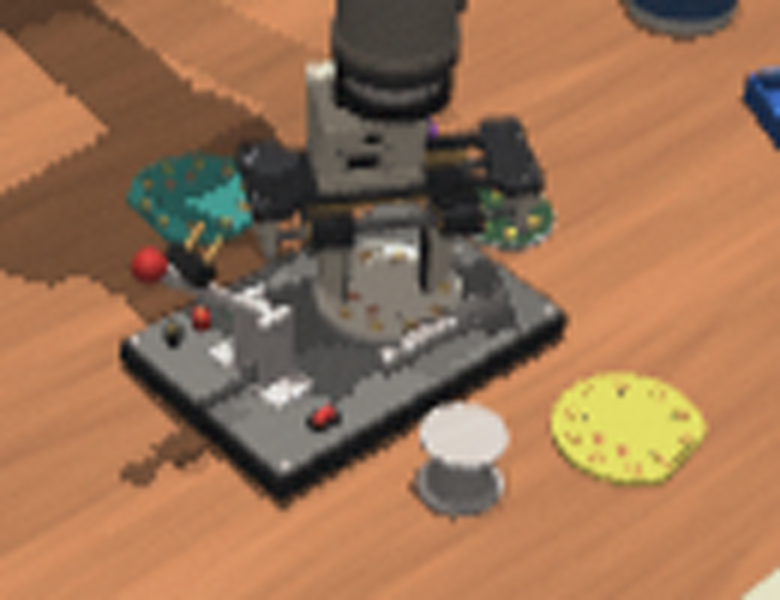

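Request:
carry_out:
  commands:
    - [[-0.0004,0.0002,-0.0001],0,0.57]
    - [[-0.0004,0.0003,0],0,0.57]
    - [[0,0,0],0,0.57]
    - [[0,0,0],0,0.57]

```text
time: 9.88
tool_pos: [0.5274, 0.1122, 0.0536]
tool_rot: [-3.14, -0.003, 2.608]
contact_force: [-5.1, -0.9, 8.7]
opening: 0.0521
grip_force: 4.3
```

Request:
carry_out:
  commands:
    - [[-0.0009,0.0005,0],0,0.57]
    - [[0,0,0],0,0.57]
    - [[0,0,0],0,0.57]

```text
time: 10.25
tool_pos: [0.5276, 0.1122, 0.0535]
tool_rot: [-3.139, -0.004, 2.608]
contact_force: [-7.5, -0.4, 9.2]
opening: 0.0522
grip_force: 5.0
```

Request:
carry_out:
  commands:
    - [[0.0004,-0.0002,-0.0003],0,0.57]
    - [[0,0,0],0,0.57]
    - [[0,0,0],0,0.57]

```text
time: 10.62
tool_pos: [0.5279, 0.1122, 0.0537]
tool_rot: [-3.14, -0.003, 2.608]
contact_force: [-4.8, -0.9, 7.6]
opening: 0.0523
grip_force: 3.4
```

Run:
```python
from h import *
for i in range(5):
    robot.read_camera("scene"); s=robot.observe();print(np.round(s["contact_force"],2),np.round(s["torque"],3),s["tool_pos"])
```

```text
[-4.46 -0.24  7.26] [0.066 0.82  0.054] [0.52786322 0.11224277 0.05364653]
[-4.99  0.33  6.53] [0.112 0.849 0.03 ] [0.52788703 0.11224708 0.05367557]
[-4.02 -0.33  6.95] [0.071 0.888 0.095] [0.52789798 0.11221491 0.0536736 ]
[-5.21  0.49  7.05] [0.06  0.829 0.05 ] [0.52789754 0.11224067 0.05368799]
[-5.4 -1.   6.5] [0.078 0.834 0.017] [0.52789385 0.11222339 0.05366742]
```

Request:
carry_out:
  commands:
    - [[0.0005,0.0009,-5e-05],0,0.57]
    - [[0.0005,0.0009,0],0,0.57]
    - [[0.0005,0.0009,0],0,0.57]
    - [[0,0,0],0,0.57]
    - [[0,0,0],0,0.57]

```text
time: 11.5
tool_pos: [0.5294, 0.1151, 0.0538]
tool_rot: [-3.141, -0.0, 2.608]
contact_force: [-1.9, -2.8, 4.8]
opening: 0.0524
grip_force: 2.5
```

Request:
carry_out:
  commands:
    - [[0.0005,0.0009,0],0,0.57]
    - [[0.0005,0.0009,0],0,0.57]
    - [[0,0,0],0,0.57]
    - [[0,0,0],0,0.57]

```text
time: 12.0
tool_pos: [0.5294, 0.1174, 0.0538]
tool_rot: [-3.142, -0.0, 2.608]
contact_force: [-2.9, -3.3, 4.7]
opening: 0.0521
grip_force: 2.5
```

Request:
carry_out:
  commands:
    - [[0.0004,0.0009,0.0001],0,0.57]
    - [[0.0004,0.0009,0],0,0.57]
    - [[0,0,0],0,0.57]
    - [[0,0,0],0,0.57]

```text
time: 12.5
tool_pos: [0.5297, 0.1194, 0.0538]
tool_rot: [-3.142, -0.0, 2.608]
contact_force: [-4.0, -3.0, 6.1]
opening: 0.0524
grip_force: 2.8
```

Request:
carry_out:
  commands:
    - [[0.0004,0.0009,0],0,0.57]
    - [[0.0,0.0,0],0,0.57]
    - [[0,0,0],0,0.57]

```text
time: 12.88
tool_pos: [0.5299, 0.1204, 0.0537]
tool_rot: [3.141, -0.0, 2.608]
contact_force: [-1.9, -2.7, 5.3]
opening: 0.0524
grip_force: 2.6
```

Request:
carry_out:
  commands:
    - [[0,0,-0.001],0,0.57]
    - [[0,0,-0.004],0,0.57]
    - [[0,0,-0.03],0,0.57]
    - [[0,0,-0.05],0,0.57]
    - [[0.01,0,-0.05],0,0.57]
    - [[0.05,0.026,0],0,0.57]
    - [[0.05,0.026,0],0,0.57]
    - [[0.05,0.026,0],0,0.57]
    - [[0.05,0.026,0],0,0.57]
    - [[0.05,0.026,0],0,0.57]
    - [[0.05,0.026,0],0,0.57]
    - [[0,0,0],0,0.57]
    - [[0,0,0],0,0.57]

```text
time: 14.5
tool_pos: [0.3424, 0.4122, 0.1886]
tool_rot: [-3.141, 0.0, 2.609]
contact_force: [0.5, -0.3, -0.8]
opening: 0.0523
grip_force: 0.0
```

Run:
```python
from h import *
rect("r4.png"); s=robot.observe();print(s["contact_force"],s["tool_pos"])
```

```text
[-0.3158339   0.15965822  1.05657644] [0.34311004 0.41141109 0.18869762]
```

View pics/r4.png

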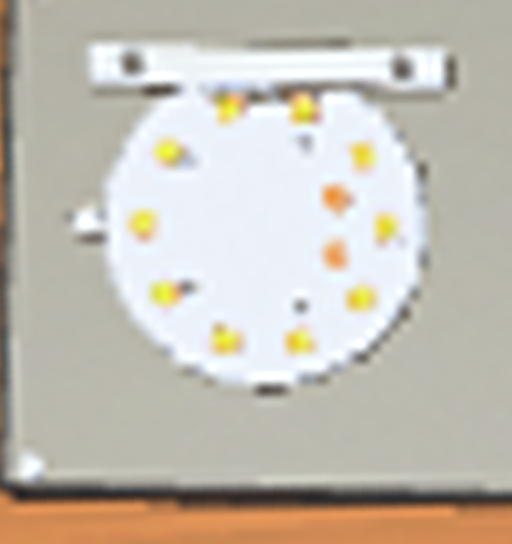

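The board looks seated. Its top edge lies on the bar and its left edge at (105,222) meets the pin. As a last check on flushness, I'll nudge it with shut fingers on its middle, where it can pivot freely.

Request:
carry_out:
  commands:
    - [[0,0,0],0.176,0]
    - [[0,0,0],0.176,0]
    - [[0,0,0],0.176,0]
    - [[0,0,0],0.176,0]
    - [[0,0,0],0.176,0]
    - [[0,0,0],0.176,0]
    - [[-0.0416,0.0273,0],0,0]
    - [[-0.0416,0.0273,0],0,0]
    - [[-0.0416,0.0273,0],0,0]
    - [[-0.0416,0.0273,0],0,0]
    - [[-0.0416,0.0273,0],0,0]
    - [[-0.0416,0.0273,0],0,0]
    - [[-0.0416,0.0273,0],0,0]
    - [[0,0,0.05],0,0]
    - [[0,0,0.04],0,0]
    - [[0,0,0.03],0,0]
    - [[0,0,0.01],0,0]
    - [[0,0,0],0,0]
    - [[0,0,0],0,0]

```text
time: 16.98
tool_pos: [0.5289, 0.1173, 0.0601]
tool_rot: [3.139, -0.0, 1.551]
contact_force: [0.1, 0.7, 0.6]
opening: 0.0006
grip_force: 0.0
```

Request:
carry_out:
  commands:
    - [[0,0,0.004],0,0]
    - [[0,0,0.0015],0,0]
    - [[0,0,0.0005],0,0]
    - [[0,0,0],0,0]
    - [[0,0,0],0,0]

```text
time: 17.6
tool_pos: [0.5282, 0.1176, 0.0537]
tool_rot: [3.14, -0.0, 1.552]
contact_force: [-1.9, -0.6, 6.8]
opening: 0.0003
grip_force: 3.3
```

Request:
carry_out:
  commands:
    - [[0,0,0.0002],0,0]
    - [[0,0,0],0,0]
    - [[0,0,0],0,0]

```text
time: 17.98
tool_pos: [0.5282, 0.1176, 0.0536]
tool_rot: [3.14, -0.0, 1.552]
contact_force: [-2.3, -0.1, 8.2]
opening: 0.0004
grip_force: 4.0
```

Request:
carry_out:
  commands:
    - [[0,0,-0.0003],0,0]
    - [[0,0.0006,0],0,0]
    - [[0,0.0006,0],0,0]
    - [[0,0,0],0,0]
    - [[0,0,0],0,0]

```text
time: 18.6
tool_pos: [0.5283, 0.1176, 0.0536]
tool_rot: [-3.14, 0.0, 1.552]
contact_force: [-5.2, -1.0, 8.3]
opening: 0.0004
grip_force: 4.4
```

Request:
carry_out:
  commands:
    - [[0.0006,0.0004,0],0,0]
    - [[0.0006,0.0004,0],0,0]
    - [[0.0006,0.0003,0],0,0]
    - [[0,0,0],0,0]
    - [[0,0,0],0,0]

```text
time: 19.23
tool_pos: [0.5291, 0.1185, 0.0535]
tool_rot: [-3.139, 0.001, 1.552]
contact_force: [-5.3, -5.5, 9.9]
opening: 0.0005
grip_force: 4.7
```

Request:
carry_out:
  commands:
    - [[-0.0003,-0.0003,-0.0005],0,0]
    - [[0,0,-0.002],0,0]
    - [[0,0,-0.02],0,0]
    - [[0,0,-0.05],0,0]
    - [[0,0,-0.05],0,0]
    - [[0,0,-0.056],0,0.6]
    - [[-0.05,0,0],0,0.6]
    - [[-0.05,0,0],0,0.6]
    - [[-0.05,0,0],0,0.6]
    - [[-0.053,-0.005,0],0,0.6]
    - [[0,0,0],0,0.6]
    - [[0,0,0],0,0.6]

```text
time: 20.72
tool_pos: [0.5212, -0.0836, 0.2313]
tool_rot: [3.141, -0.001, 1.551]
contact_force: [-0.5, -0.4, 0.9]
opening: 0.0548
grip_force: 0.0
```

Run:
```python
from h import *
p=robot.read_camera("scene");q=robot.read_camera("top");s=robot.observe();print(s["tool_pos"],s["tool_rot"])
for c in(p,q):
  print([(np.round(r["at"],1),round(r["p"],2),np.round(at_z(c,r["at"],.163),4)) for r in robot.tip_of(c,"probe_ball")[:2]], proj(c,(.526,-.086,.163)))
  hsv=cv2.cvtColor(c["pixels"],cv2.COLOR_RGB2HSV); m=((hsv[...,1]>170)&((hsv[...,0]<5)|(hsv[...,0]>174))&(hsv[...,2]>70)).astype(np.uint8)
  n,l,st,ce=cv2.connectedComponentsWithStats(m)
  for i in range(1,n):
    if st[i,4]>12: print(st[i],ce[i],at_z(c,ce[i],.163))
save(p,"s5.png",(240,120,400,240),5)
```

```text
[ 0.52125623 -0.08273956  0.23130915] [ 3.14147940e+00 -4.77990065e-04  1.55317392e+00]
[(array([294.2, 198.2]), 0.5, array([ 0.546 , -0.0983,  0.163 ]))] [293.45743107 193.97829735]
[375  98  54  25 598] [401.76086957 110.66722408] [0.36897636 0.70344173 0.163     ]
[454 109   5  19  63] [455.68253968 118.01587302] [0.57943908 0.84454157 0.163     ]
[374 112  54  26 304] [398.35855263 125.26973684] [0.44977827 0.58208028 0.163     ]
[292 192   6   5  21] [294.19047619 194.04761905] [ 0.52799129 -0.08422819  0.163     ]
[482 201  16  12 100] [489.88 206.51] [1.01903968 0.39575374 0.163     ]
[(array([349.2, 206.3]), 0.6, array([ 0.5241, -0.0852,  0.163 ]))] [349.47499704 205.68892125]
[202  29  12  16 142] [207.91549296  36.6971831 ] [1.04843477 0.36058397 0.163     ]
[ 27 178  22   9  83] [ 36.09638554 181.30120482] [0.58111167 0.84644702 0.163     ]
[  22  243   54   83 4053] [ 48.52800395 283.98766346] [0.2814952  0.78163261 0.163     ]
```

View pics/s5.png

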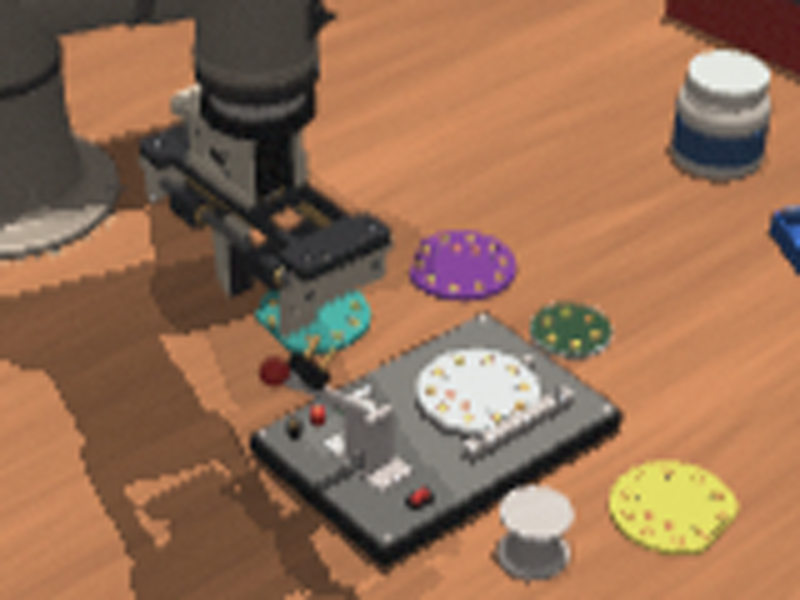

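Request:
carry_out:
  commands:
    - [[-0.0025,0.0055,0],0,0.6]
    - [[0,0,0.03],0,0.6]
    - [[0,0,0.025],0,0.6]
    - [[0,0,0.015],0,0.6]
    - [[0,0,0],0,0.6]
    - [[0,0,0],0,0.4]
    - [[0,0,0],0,0.3]
    - [[0,0,0],0,0.27]
  newtons: 8

```text
time: 21.92
tool_pos: [0.5269, -0.0866, 0.162]
tool_rot: [3.14, 0.0, 1.552]
contact_force: [0.3, 0.4, 0.4]
opening: 0.0295
grip_force: 0.0
```

Request:
carry_out:
  commands:
    - [[0,0,0],0,0.2]
    - [[0,0,0],0,0.1]
    - [[0,0,0],0,0.1]
    - [[0,0,0],0,0.1]
    - [[0,0,0],0,0.1]
  newtons: 8

```text
time: 22.55
tool_pos: [0.527, -0.0866, 0.1616]
tool_rot: [3.14, 0.0, 1.552]
contact_force: [2.3, -0.6, 2.6]
opening: 0.0213
grip_force: 8.0
```

```bash
python3 -c "
import numpy as np
t=np.r_[2.35,np.arange(2.25,0.1,-.1),.1,.05]
y=125*np.cos(t);z=125*np.sin(t)
for a,b,c in zip(t[1:],np.diff(y),-np.diff(z)):print(round(a,2),round(b,1),round(c,1))"
```

```text
2.25 9.3 -8.3
2.15 10.1 -7.4
2.05 10.8 -6.3
1.95 11.4 -5.2
1.85 11.8 -4.0
1.75 12.2 -2.8
1.65 12.4 -1.6
1.55 12.5 -0.4
1.45 12.5 0.9
1.35 12.3 2.1
1.25 12.0 3.3
1.15 11.6 4.5
1.05 11.1 5.7
0.95 10.5 6.8
0.85 9.8 7.8
0.75 9.0 8.7
0.65 8.0 9.6
0.55 7.1 10.3
0.45 6.0 11.0
0.35 4.9 11.5
0.25 3.7 11.9
0.15 2.5 12.2
0.1 0.8 6.2
0.05 0.5 6.2
```

Request:
carry_out:
  commands:
    - [[0.0093,0,-0.0083],0,0.1]
    - [[0.0101,0,-0.0074],0,0.1]
    - [[0.0108,0,-0.0063],0,0.1]
    - [[0.0114,0,-0.0052],0,0.1]
    - [[0,0,0],0,0.1]
    - [[0,0,0],0,0.1]

```text
time: 23.3
tool_pos: [0.5276, -0.045, 0.1887]
tool_rot: [3.141, 0.0, 1.552]
contact_force: [3.4, -1.3, 2.9]
opening: 0.0209
grip_force: 8.0
```

Request:
carry_out:
  commands:
    - [[0.0118,0,-0.004],0,0.1]
    - [[0.0122,0,-0.0028],0,0.1]
    - [[0.0124,0,-0.0016],0,0.1]
    - [[0.0125,0,-0.0004],0,0.1]
    - [[0.0125,0,0.0009],0,0.1]
    - [[0.0123,0,0.0021],0,0.1]
    - [[0.012,0,0.0033],0,0.1]
    - [[0.0116,0,0.0045],0,0.1]
    - [[0.0111,0,0.0057],0,0.1]
    - [[0,0,0],0,0.1]
    - [[0,0,0],0,0.1]

```text
time: 24.68
tool_pos: [0.5292, 0.0639, 0.1805]
tool_rot: [-3.141, -0.0, 1.552]
contact_force: [3.3, 2.8, 2.1]
opening: 0.0212
grip_force: 8.0
```

Request:
carry_out:
  commands:
    - [[0.0105,0,0.0068],0,0.1]
    - [[0.0098,0,0.0078],0,0.1]
    - [[0.009,0,0.0087],0,0.1]
    - [[0.008,0,0.0096],0,0.1]
    - [[0.0071,0,0.0103],0,0.1]
    - [[0.006,0,0.011],0,0.1]
    - [[0.0049,0,0.0115],0,0.1]
    - [[0,0,0],0,0.1]
    - [[0,0,0],0,0.1]

```text
time: 25.8
tool_pos: [0.5301, 0.1186, 0.115]
tool_rot: [-3.14, 0.0, 1.552]
contact_force: [-1.4, 1.1, -2.0]
opening: 0.0212
grip_force: 8.0
```

Run:
```python
from h import *
p=robot.read_camera("scene");s=robot.observe();print(s["tool_pos"],s["contact_force"],s["opening"])
save(p,"s6.png",(270,140,390,240),6)
```

```text
[0.53010345 0.11851794 0.11517338] [-0.88443207  1.06342372 -1.85631068] 0.020992774206759046
```

View pics/s6.png

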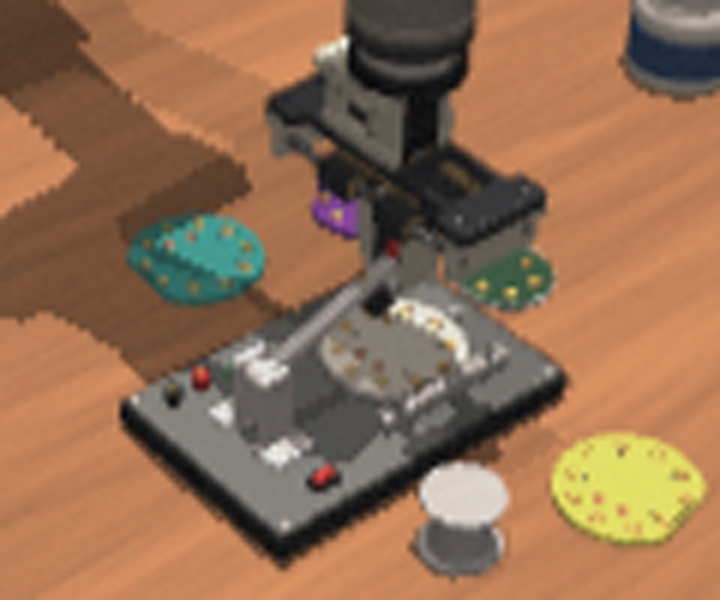

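Request:
carry_out:
  commands:
    - [[0.002,0,0.006],0,0.1]
    - [[0.0018,0,0.006],0,0.1]
    - [[0.0016,0,0.006],0,0.1]
    - [[0.0013,0,0.006],0,0.1]
    - [[0.001,0,0.005],0,0.1]
    - [[0.0005,0,0.004],0,0.1]
    - [[0.0002,0,0.003],0,0.1]
    - [[0,0,0],0,0.1]
    - [[0,0,0],0,0.1]

```text
time: 26.98
tool_pos: [0.5302, 0.1266, 0.0788]
tool_rot: [-3.14, 0.001, 1.552]
contact_force: [-2.4, -4.9, -2.8]
opening: 0.0209
grip_force: 8.0
```

Request:
carry_out:
  commands:
    - [[0.0002,0,0.001],0,0.1]
    - [[0,0,0.001],0,0.1]
    - [[0,0,0.001],0,0.1]
    - [[0,0,0.001],0,0.1]
    - [[0,0,0.001],0,0.1]
    - [[0,0,0],0,0.1]
    - [[0,0,0],0,0.1]

```text
time: 27.85
tool_pos: [0.5303, 0.1269, 0.0739]
tool_rot: [-3.141, 0.001, 1.552]
contact_force: [-1.8, -6.2, -1.8]
opening: 0.021
grip_force: 8.0
```

Request:
carry_out:
  commands:
    - [[-0.0006,0,0.0008],0,0.1]
    - [[0,0,0.0008],0,0.1]
    - [[0,0,0],0,0.1]
    - [[0,0,0],0,0.1]

```text
time: 28.35
tool_pos: [0.5303, 0.1268, 0.0724]
tool_rot: [-3.141, -0.0, 1.552]
contact_force: [-3.9, -1.7, -1.9]
opening: 0.0207
grip_force: 8.0
```

Request:
carry_out:
  commands:
    - [[0,0,0.0008],0,0.1]
    - [[0,0,0.0006],0,0.1]
    - [[0,0,0],0,0.1]
    - [[0,0,0],0,0.1]

```text
time: 28.85
tool_pos: [0.5303, 0.1269, 0.071]
tool_rot: [-3.141, -0.0, 1.552]
contact_force: [-5.2, -0.8, -0.1]
opening: 0.0212
grip_force: 8.0
```

Request:
carry_out:
  commands:
    - [[0,-0.0005,0.0002],0,0.1]
    - [[0,0,0],0,0.1]
    - [[0,0,0],0,0.1]

```text
time: 29.22
tool_pos: [0.5303, 0.1268, 0.071]
tool_rot: [3.141, -0.0, 1.552]
contact_force: [-3.8, -1.1, -0.3]
opening: 0.0215
grip_force: 8.0
```

Request:
carry_out:
  commands:
    - [[0,-0.0005,0.0002],0,0.1]
    - [[0,-0.0005,0.0001],0,0.1]
    - [[0,0,0],0,0.1]
    - [[0,0,0],0,0.1]
  newtons: 4

```text
time: 29.72
tool_pos: [0.5301, 0.1268, 0.071]
tool_rot: [3.139, -0.0, 1.552]
contact_force: [3.2, -0.9, -1.0]
opening: 0.0215
grip_force: 4.0
```

Request:
carry_out:
  commands:
    - [[0,0.0005,0.0004],0,0.1]
    - [[0,0,0.0003],0,0.1]
    - [[0,0,0],0,0.1]
    - [[0,0,0],0,0.1]

```text
time: 30.22
tool_pos: [0.5301, 0.1268, 0.0701]
tool_rot: [3.14, -0.0, 1.552]
contact_force: [3.6, -0.1, -1.4]
opening: 0.0212
grip_force: 4.0
```

Request:
carry_out:
  commands:
    - [[0,0,0.0005],0,0.1]
    - [[0,0,0],0,0.1]
    - [[0,0,0],0,0.1]

```text
time: 30.6
tool_pos: [0.5301, 0.1268, 0.0696]
tool_rot: [3.141, -0.0, 1.552]
contact_force: [6.0, 0.6, 0.3]
opening: 0.0215
grip_force: 4.0
```

Weight is on the board, with Fz near 0. Now I'll open slowly, lift and retreat.

Request:
carry_out:
  commands:
    - [[0,0,0],0,0.26]
    - [[0,0,0],0,0.3]
    - [[0,0,0],0,0.36]
    - [[0,0,0],0,0.45]
    - [[0,0,0],0,0.5]
    - [[0,0,0],0,0.5]
    - [[0,0,-0.005],0,0.5]
    - [[0,0,-0.02],0,0.5]
    - [[0,0,-0.05],0,0.5]
    - [[0,0,-0.05],0,0.5]
    - [[0.05,-0.03,0],0,0.5]
    - [[0.05,-0.03,0],0,0.5]
    - [[0.05,-0.03,0],0,0.5]
    - [[0.05,-0.03,0],0,0.5]
    - [[0.05,-0.03,0],0,0.5]
    - [[0.05,-0.03,0],0,0.5]
    - [[0,0,0],0,0.5]
    - [[0,0,0],0,0.5]

```text
time: 32.85
tool_pos: [0.3554, 0.4298, 0.1945]
tool_rot: [3.141, 0.0, 1.553]
contact_force: [-0.2, -0.8, -0.7]
opening: 0.0459
grip_force: 0.0
```

Run:
```python
from h import *
rect("r7.png"); p=robot.read_camera("scene"); save(p,"s7.png",(280,160,380,235),5)
a=cv2.imread("pics/r7.png");b=cv2.imread("pics/s7.png");b=cv2.resize(b,(288,int(b.shape[0]*288/b.shape[1])))
o=np.zeros((544,800,3),np.uint8);o[:a.shape[0],:512]=a[:,:512];o[:b.shape[0],512:]=b;cv2.imwrite("pics/c7.png",o)
```

```text
(no output)
```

View pics/c7.png

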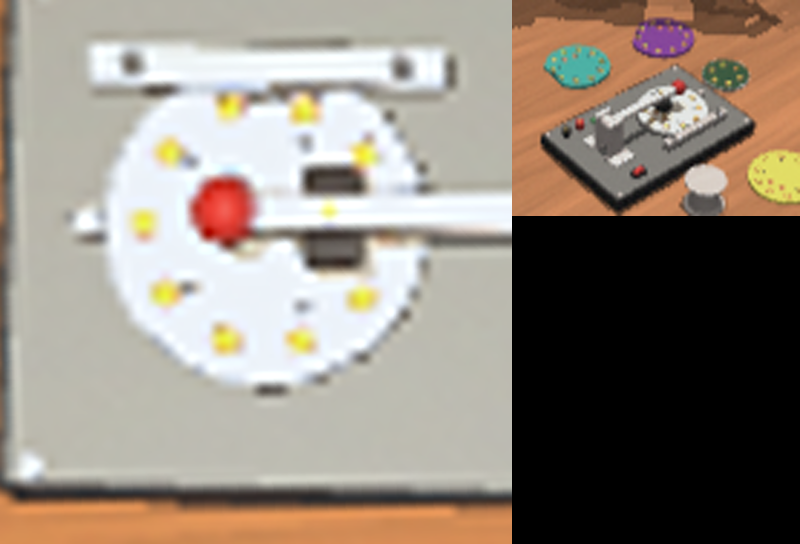

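The board's flat is still on the bar, at row 90, and its edge meets the pin at (104,222). The probe arm lies level, with the ball at (224,210), and the robot is clear of everything.

```bash
python3 -c "
from cell import robot
print(robot.hand_in())"
```

```text
the job is handed in; nothing more can be done
None
```

The job is handed in: the pictures show the LED board against the bar and the stop pin with the probe arm down on it and let go; pressing on the board briefly reached 9.9 N against the 6 N you gave and the 12 N limit, and no verdict was returned.

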